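# Index a bearing ball on its inspection dish

## Robot

A 6-joint arm with a two-finger parallel gripper is mounted at the origin on a cart in front of the work surface, level with it; the furniture and walls round the work are solid. World frame = base frame: x ahead of the robot, y to its left, z up, the work surface at z = 0. Lengths are in m, angles in rad, forces in N, time in s.
With the tool pointing down it reaches from about 0.275 to 1 m from the base axis. Payload 8.4 kg.
Tool frame: the origin (TCP) lies at the very end of the fingers, on their centre line; the grasp point (between the pads) lies 19 mm behind it (robot.grip_point_offset is the distance from the TCP to the grasp point, in m); z points along the fingers, y is the line along which they close (so a half turn about z gives the same grasp; the last joint's range is limited). The gripper opens to 85 mm and grips with 20 to 120 N. Pads are 22 mm wide; open, the fingers measure 114 mm over their backs; the gripper's body (76 mm by 85 mm) begins 54 mm behind the grasp point. The pads swing forward as they close: fully open they stand 13 mm farther back than shut.
Start: joints at [1.118, 0.353, 1.633, -0, 1.155, -0.002], TCP at [0.272, 0.563, 0.231] pointing down, gripper open.
Joint ranges: [-2.63, 2.63], [-0.92, 2.1], [0.06, 2.66], [-1.3, 4.44], [0, 2.69], [-3.02, 3.02]. Speed limits (rad/s): [2.22, 2.22, 2.79, 3.14, 3.14, 3.14].

## Interface

Orientations are given as a unit quaternion [x, y, z, w].
In Python, from station import robot gives the robot as it stands. The module is installed in compiled form; this text tells all that it offers.
- The arm moves only by the tool carry_out, never from a script. Its argument "targets" is a list of rows, each a list of 3 entries, a list of its own where there are three numbers: the turn, a rotation vector about the tool's x, y, z in rad, then the shift along the tool's x, y, z in m, then the closure, from 0 (fully open) to 1 (shut). In form: [[[ax, ay, az], [tx, ty, tz], gripper], ...]. A call has 1 to 12 rows; each row shifts and turns the commanded pose from where the row before left it, along the tool's axes as they then stand; what a row does not reach is not made up. A row lasts 1/8 s, in which the tool goes at most 62.5 mm and 10.7 degrees, less where a joint would pass 70% of its speed; a pose out of reach is approached as far as the arm can. A call with a gripper value outside its range is refused whole. The fingers move at their own pace and stop on an object; "newtons" is the grip in N (left out, the last holds). Time passes only in rows, so rows that do not move let the fingers close. It gives the time, the measured TCP pose, the force, the opening and the grip force at its end, in the units of the state.
- robot.get_state(): the state, without advancing time (a new reading comes with each control period).
- robot.grab_frame(name): name is "scene" or "top"; returns (picture, depth): 480x640x3 uint8, red, green, blue; 480x640 float32, m along the optical axis (not along the pixel's ray), 0 where there is no reading.
- robot.camera_info(name): a dict with "fov_y" (degrees; the focal length in pixels is half the picture's height over the tangent of half this angle, whatever the lens; pixels are square), "cx", "cy" (the principal point, pixels), "xyz" and "rotation" of the camera in the world. Camera axes: x right, y down, z forward; pixel columns grow to the right and rows downward; lengths in m; the calibration is good to about 2 mm. A picture is of the moment at which its call begins. camera_info takes no time and is no camera call.
- robot.job_done(): hands the job in; it is judged then, once.
The state is a dict: "clock": time; "qpos": joint angles; "dq": joint speeds; "tau": joint torques, N m; "tool_pos": TCP position; "eef_rot": TCP orientation; "wrist_force": force on the tool from outside, world axes, zero at the start; "wrist_torque": the same for the moment, N m; "gripper_width": opening from 0.0 (shut) to 1.0 (fully open); "gripper_force": force on a finger pad.
Only numpy, scipy, OpenCV 4.12 (cv2) and the standard library are available. Lean on these libraries where they do the work, as an engineer would, in place of code of your own. Each camera call takes 0.05 s, during which the arm holds its last target. There are 200 camera calls.

## Task

Pick up the ball dish by its bow handle, with the steel ball lying in it, and fit its square-bored hub fully down onto the square shaft of the index stand; then turn it anticlockwise (seen from above) a quarter turn, so that the stand's pointer comes from its first pin to the second. Keep the dish level and the ball in its middle the whole time, and leave the bowl, the carton and the bolts where they are. The spindle springs back when let go, so finish still gripping the handle and holding the dish at the quarter turn, ball in the middle: do not let go.

Things in the scene. Friction and masses are not known exactly. Their poses are not given: they have to be found in the camera images.
- dish: The ball dish (about 0.25 kg, loose): a shallow aluminium dish 90 mm across on a square hub 42 x 42 mm, 24 mm high, with a bow handle over it in its y-z plane. Origin: centre of the hub's underside, which stands on the worktop at the start. z up; x and y square to the hub's sides. The hub has a square bore 28 x 28 mm, 24 mm deep, open below, its sides parallel to x and y.
- dish_grip (a point): Centre of the dish's handle grip: a black block 12 mm thick (along the dish's x), 40 mm long (along its y) and 18 mm high, in the middle of the bow, 100 mm above the hub's underside. Grip it from above across the 12 mm. The dish's rim is 60 mm below this point, the ball's top 47 mm below. Axes as the dish's.
- dish_middle (a point): Lowest point of the dish's upper face, on its axis, 28 mm above the hub's underside. The face is a shallow cone rising outward at 9 degrees to a 5 mm rim at radius 41 mm.
- dish_foot (a point): Centre of the underside of the dish's hub (mouth of the square bore). Axes as the dish's.
- ball_center (a point): Centre of the loose steel ball, 25 mm across, 64 g, that lies in the middle of the dish; it rolls if the dish is tilted more than some degrees or jerked. Its axes mean nothing.
- stand: The index stand, fixed: a dark round steel base 124 mm across and 26 mm high. Origin: centre of its underside. Two small upright pins at its edge, a quarter turn apart (on its -x and -y sides), mark where the spindle's pointer starts and where it shall end; they stand 7 mm above the base. Tall parts racks rise behind the work from about x = 0.59 m.
- flange (a point): On the stand's spindle: centre of the top of its round flange (60 mm across, 33 mm above the worktop), where the hub comes to rest. The square steel shaft, 26 x 26 mm, rises 22 mm from here (top 6 mm tapers to 20 mm). z up; x, y parallel to the shaft's sides: the dish fits at any of four yaws. The axes turn with the spindle; a thin pointer reaches out along -x.
- spindle (a joint): Angle of the spindle (rad): 0 at the start (a weak spring holds it at a stop, pointer at the first pin); grows anticlockwise seen from above; pi/2 with the pointer at the second pin; can turn on to 2.0. The spring pulls back with 0.02 Nm at 0, 0.065 Nm at pi/2. The bore has 1 mm play each side: the dish turns up to 5 degrees either way before the spindle follows.
- bowl_mid (a point): Bystander: parts bowl, 142 mm across, 78 mm high; this point is its centre.
- carton_mid (a point): Bystander: small parts carton 95 x 68 x 74 mm; this point is its centre.
- rusty_bolt: Bystander: rusty bolt 32 mm long, 12 mm high, lying on the worktop; origin at the underside's centre.
- rusty_bolt_b: Bystander: rusty bolt 24 mm long, 12 mm high, lying on the worktop; origin at the underside's centre.

How it is judged:
On the way, in this order (a step that is already met when the one before it is completed fails the run):
1. the dish's hub sits fully down on the shaft, spindle still at its first pin, ball in the middle (horizontal distance between dish_foot and flange below 0.004 m and z of dish_foot in the frame of flange below 0.003 m and angle between dish_foot's own z axis and vertical below 0.07 rad and horizontal distance between ball_center and dish_middle below 0.008 m and z of ball_center in the frame of dish_middle below 0.02 m and value of joint spindle below 0.25 rad), for 0.2 s.
2. the dish, still seated, has turned the spindle a quarter turn anticlockwise, ball in the middle (horizontal distance between dish_foot and flange below 0.004 m and z of dish_foot in the frame of flange below 0.003 m and angle between dish_foot's own z axis and vertical below 0.07 rad and horizontal distance between ball_center and dish_middle below 0.008 m and z of ball_center in the frame of dish_middle below 0.02 m and value of joint spindle between 1.43 and 1.71 rad), for 0.2 s.
At the end, for the whole second after the job is handed in: The hub is down on the flange (within 3 mm, within 4 mm of the axis, tilted less than 4 degrees), the spindle stands at a quarter turn (1.43 to 1.71 rad), the ball lies within 8 mm of the dish's middle, and the fingers still grip the dish (all of step 2 and contact force between the fingers and dish above 1 N); the arm keeps its last pose, push and grip.
It fails at once if the ball rolls out to the rim or leaves the dish (distance between ball_center and dish_middle above 0.032 m).
It fails at once if the dish is tilted more than 11 degrees (angle between dish_foot's own z axis and vertical above 0.2 rad).
It fails at once if a bystander is pushed more than 20 mm away (distance of any of bowl_mid, carton_mid, rusty_bolt, rusty_bolt_b from where it was at the start of the episode above 0.02 m).
It also fails if it takes over 64 s, if anything falls off the work surface, if the arm or the gripper's body presses on something with over 40 N, if the wrist force passes 120 N, or if a joint passes its speed limit or range.

## Working session

There is one attempt and no reset: what is moved stays moved. The work goes in short steps, Python scripts to look and compute and a tool call to move; the robot and the scene stay as the last step left them, time stands still between calls to the robot, and variables do not carry over. Pictures are saved under pics/ and viewed, at most 10 in all, crops included, and the job is handed in when it is done.

Besides the shell and the picture viewer there is one more tool, called after "Call:" in YAML: its name, and indented under it one key for each argument. carry_out: Moves the arm, as the interface text tells. Its arguments: {"type":"object","properties":{"targets":{"type":"array"},"newtons":{"type":"number"}},"required":["targets"]}

```bash
mkdir -p pics; cat > h.py <<'E'
import numpy as np, cv2
from station import robot
def cam(n):
    c=robot.camera_info(n); f=240/np.tan(np.radians(c["fov_y"])/2)
    R=np.array(c["rotation"]); 
    if R.shape!=(3,3):
        from scipy.spatial.transform import Rotation as S; R=S.from_quat(R.ravel()).as_matrix()
    return f,c["cx"],c["cy"],np.array(c["xyz"]),R
def pts(n,d):
    f,cx,cy,t,R=cam(n); v,u=np.mgrid[:480,:640]
    return np.stack([(u-cx)/f*d,(v-cy)/f*d,d],-1)@R.T+t
def onz(n,u,v,z):
    f,cx,cy,t,R=cam(n); r=R@np.array([(u-cx)/f,(v-cy)/f,1]); return t+r*(z-t[2])/r[2]
E
python3 - <<'E'
from h import *
for n in("scene","top"):
    print(robot.camera_info(n)); p,d=robot.grab_frame(n); np.savez(n+"0.npz",p=p,d=d)
    cv2.imwrite(f"pics/{n}0.png",p[:,:,::-1])
print(robot.get_state(), robot.grip_point_offset)
E
```

```text
{'fov_y': 43.929113384621594, 'cx': 336.5192527407396, 'cy': 235.61450781772356, 'xyz': array([-0.77199065,  1.04768433,  0.87122829]), 'rotation': array([-0.36331288,  0.76293229, -0.48402133,  0.22729149])}
{'fov_y': 50.312085111437526, 'cx': 310.27957377516043, 'cy': 237.52720226730295, 'xyz': array([4.28697387e-01, 8.95590798e-05, 1.27814888e+00]), 'rotation': array([ 0.70747798, -0.70549161,  0.03417098, -0.02426609])}
{'clock': 0.1, 'qpos': array([ 1.11759076e+00,  3.53609739e-01,  1.63402211e+00,  5.88658551e-06,
        1.15522609e+00, -2.43602079e-03]), 'dq': array([-0.0024189 , -0.00057393, -0.00282702,  0.00079345,  0.00203521,
        0.00108128]), 'tau': array([-1.21639587e-03, -6.06372714e+01, -3.42812490e+01, -2.10828834e-04,
        4.13556292e-03,  7.86153282e-05]), 'tool_pos': array([0.27212297, 0.56218717, 0.23063361]), 'eef_rot': array([ 2.23482533e-01,  9.74707729e-01, -6.15687074e-04, -1.45507924e-04]), 'wrist_force': array([ 0.04818634,  0.23617705, -0.44358259]), 'wrist_torque': array([ 0.01761784, -0.02391689, -0.02976385]), 'gripper_force': 0.0, 'gripper_width': 0.9954882770891175} 0.0187
```

View pics/top0.png

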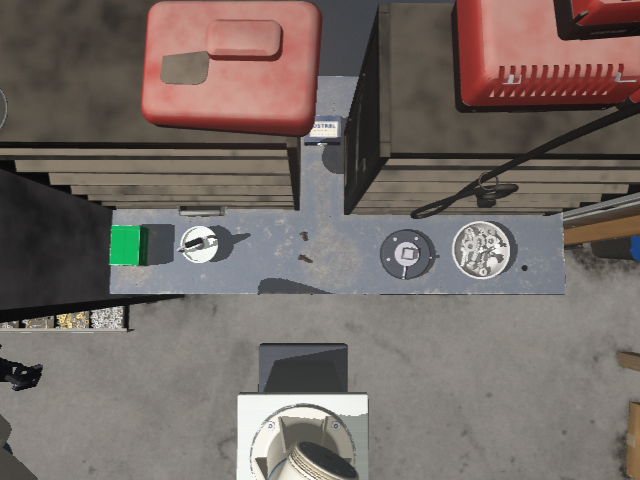

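View pics/scene0.png

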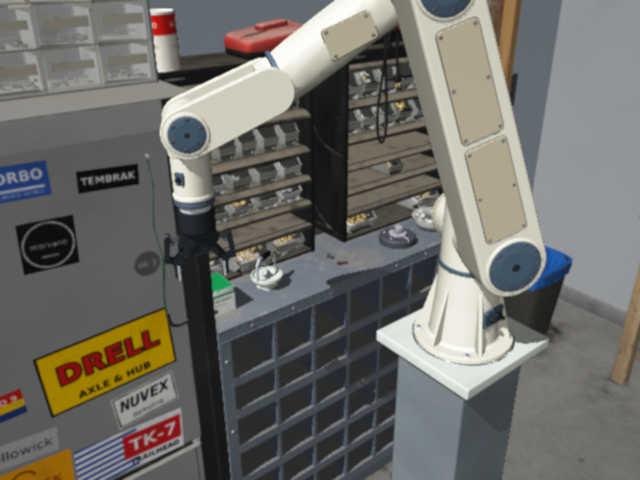

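The top view shows the dish at about (200,244) and the stand at (408,254). The bowl is at (481,249), the carton at (127,245) and the bolts at (304,236) and (304,258). I'll enlarge the dish and stand.

```bash
python3 - <<'E'
from h import *
z=np.load("top0.npz");p=z["p"];d=z["d"];P=pts("top",d)
a=cv2.resize(p[214:274,170:230],None,fx=6.6,fy=6.6,interpolation=cv2.INTER_CUBIC)
b=cv2.resize(p[224:284,378:438],None,fx=6.6,fy=6.6,interpolation=cv2.INTER_CUBIC)
cv2.imwrite("pics/crop0.png",np.hstack([a,b])[:,:,::-1])
# grip: points of height 0.1-0.115 in dish region
s=P[214:274,170:230].reshape(-1,3); g=s[(s[:,2]>.098)&(s[:,2]<.125)]
print("grip",len(g),g.mean(0),np.cov(g[:,:2].T), s[:,2].max())
(c,w,an)=cv2.minAreaRect(g[:,:2].astype(np.float32)); print(c,w,an)
r=s[(s[:,2]>.03)&(s[:,2]<.045)]; print("rim",len(r),cv2.minEnclosingCircle(r[:,:2].astype(np.float32)))
s=P[224:284,378:438].reshape(-1,3)
for lo,hi in((.015,.029),(.03,.037),(.05,.06)):
    r=s[(s[:,2]>lo)&(s[:,2]<hi)]; print(lo,len(r),r.mean(0),cv2.minEnclosingCircle(r[:,:2].astype(np.float32)),cv2.minAreaRect(r[:,:2].astype(np.float32)))
w=P[240:290,240:280].reshape(-1,3);print("table z",np.median(w[:,2]))
E
```

```text
grip 143 [0.51423455 0.25165979 0.1061648 ] [[ 5.93032602e-05 -1.15917892e-04]
 [-1.15917892e-04  2.87760266e-04]] 1.2781488808710082
(0.5145436525344849, 0.25246164202690125) (0.0124594084918499, 0.07382430136203766) 22.217302322387695
rim 794 ((0.5314502716064453, 0.24020040035247803), 0.06542731076478958)
0.015 1324 [ 0.49299043 -0.25057536  0.02513675] ((0.49326416850090027, -0.2526799440383911), 0.061996035277843475) ((0.4931144714355469, -0.2526688277721405), (0.12180553376674652, 0.11888014525175095), 89.4857406616211)
0.03 391 [ 0.4903396  -0.25115599  0.03291246] ((0.4901110827922821, -0.25393539667129517), 0.05890881270170212) ((0.49321749806404114, -0.25350135564804077), (0.1067526713013649, 0.10440723598003387), 24.879241943359375)
0.05 101 [ 0.49308458 -0.25214136  0.0543973 ] ((0.4928477704524994, -0.2527680993080139), 0.016338830813765526) ((0.49343016743659973, -0.25236180424690247), (0.0247116070240736, 0.025309057906270027), 81.62323760986328)
table z -1.4842014045335361e-05
```

View pics/crop0.png

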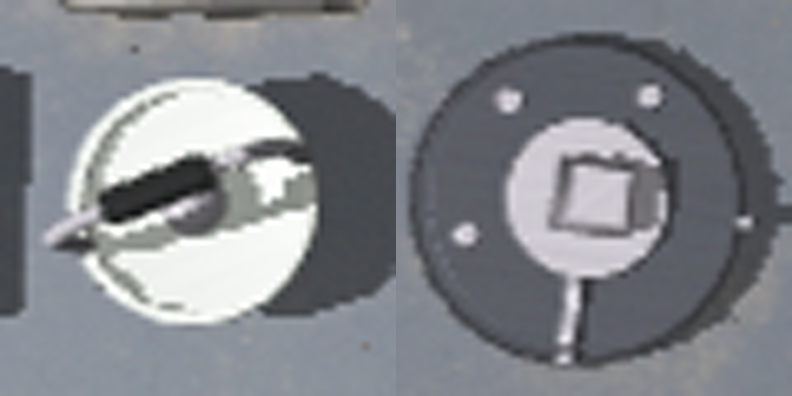

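The crop shows the dish circle centred at about crop (196,201), with the black grip block from (100,205) to (212,172). On the stand, the shaft is at (595,195) and the pointer tip at (565,352). The second pin is at (743,223), to the right, which is the -y side.

```bash
python3 - <<'E'
from h import *
z=np.load("top0.npz");p=z["p"];d=z["d"];P=pts("top",d)
sub=P[214:274,170:230];c=p[214:274,170:230].max(2)
m=(c<60)&(sub[...,2]>.095)&(sub[...,2]<.12)
v,u=np.nonzero(m); q=np.array([onz("top",a+170,b+214,.109)[:2] for a,b in zip(u,v)])
print("block",len(q),q.mean(0),cv2.minAreaRect(q.astype(np.float32)), sub[m].mean(0))
def L(cu,cv_,z,u0=170,v0=214): return onz("top",u0+cu/6.6-.5,v0+cv_/6.6-.5,z)
print("rim c",L(196,201,.04))
a=L(100,200,.109)-L(211,172,.109); print("handle dir",np.degrees(np.arctan2(a[1],a[0]))-90)
S=lambda a,b,z:L(a-396,b,z,378,224)
print("stand",S(594,196,.055),S(573,200,.026),S(584,198,.033),"ptr",S(565,352,.03),"pin2",S(743,223,.033))
# shaft edges (square top 20mm)
q=P[:,:]; 
# obstacles in front of racks
for y0 in(.25,-.25,0.,.4):
    s=P.reshape(-1,3); k=(abs(s[:,1]-y0)<.12)&(s[:,2]>.13)&(s[:,2]<.9)&(s[:,0]>.3); print(y0,k.sum(),s[k][:,0].min() if k.any() else None)
k=(P[...,1]>.3)&(P[...,2]>.1)&(P[...,2]<1)&(P[...,0]>.2);s=P[k];print(s.min(0), s[s[:,0]<.45][:,1].min() if (s[:,0]<.45).any() else None)
E
```

```text
block 86 [0.51397523 0.25094922] ((0.5141693353652954, 0.2511633336544037), (0.01187366433441639, 0.038555506616830826), 20.96824836730957) [0.5140411  0.25114807 0.10807467]
rim c [0.51478601 0.25180513 0.04      ]
handle dir 14.48788862504803
stand [ 0.49309476 -0.25059991  0.055     ] [ 0.49310681 -0.24867833  0.026     ] [ 0.49350037 -0.25138365  0.033     ] ptr [ 0.43661297 -0.24418415  0.03      ] pin2 [ 0.48440403 -0.31033336  0.033     ]
0.25 32762 0.599184635280219
-0.25 41129 0.5335209711188544
0.0 28275 0.5874389584050614
0.4 30228 0.35693196934536503
[0.20606836 0.30000149 0.10002847] 0.30005100330187606
```

```bash
python3 - <<'E'
from h import *
d=np.load("top0.npz")["d"];P=pts("top",d)
s=P.reshape(-1,3);k=(abs(s[:,1]+.25)<.16)&(s[:,2]>.1)&(s[:,2]<.9)&(s[:,0]>.3)&(s[:,0]<.588);q=s[k]
print(len(q),q[np.argsort(q[:,0])][::max(1,len(q)//14)].round(3))
k=(s[:,1]>.25)&(s[:,2]>.1)&(s[:,2]<1)&(s[:,0]>.3)&(s[:,0]<.56);q=s[k]
print(len(q),q[np.argsort(q[:,1])][::max(1,len(q)//14)].round(3))
E
```

```text
2450 [[ 0.534 -0.216  0.692]
 [ 0.537 -0.249  0.669]
 [ 0.539 -0.278  0.519]
 [ 0.54  -0.243  0.683]
 [ 0.542 -0.251  0.633]
 [ 0.543 -0.22   0.341]
 [ 0.546 -0.222  0.348]
 [ 0.547 -0.225  0.875]
 [ 0.548 -0.214  0.721]
 [ 0.548 -0.218  0.784]
 [ 0.549 -0.214  0.719]
 [ 0.55  -0.224  0.882]
 [ 0.551 -0.219  0.823]
 [ 0.552 -0.216  0.775]]
8754 [[0.512 0.25  0.107]
 [0.371 0.502 0.269]
 [0.45  0.506 0.201]
 [0.393 0.506 0.299]
 [0.47  0.507 0.115]
 [0.553 0.507 0.238]
 [0.515 0.507 0.376]
 [0.475 0.507 0.103]
 [0.531 0.508 0.38 ]
 [0.445 0.508 0.375]
 [0.453 0.508 0.396]
 [0.555 0.508 0.314]
 [0.438 0.509 0.363]
 [0.528 0.509 0.219]
 [0.342 0.602 0.105]]
```

Call:
carry_out:
  targets:
    - [[0, 0, 0.12], [0, 0, -0.02], 0]
    - [[0, 0, 0.12], [0, 0, -0.02], 0]
    - [[0, 0, 0.12], [0, 0, 0], 0]
    - [[0, 0, 0.12], [0, 0, 0], 0]
    - [[0, 0, 0.12], [0, 0, 0], 0]
    - [[0, 0, 0.14], [0, 0, 0], 0]
    - [[0, 0, 0], [0, 0, 0], 0]

```text
clock: 0.98
tool_pos: [0.2722, 0.5624, 0.2709]
eef_rot: [0.56, 0.828, -0.0, 0.0]
wrist_force: [-0.7, 0.3, -0.1]
gripper_width: 0.997
gripper_force: 0.0
```

Call:
carry_out:
  targets:
    - [[0, 0, 0], [-0.0406, -0.0163, 0], 0]
    - [[0, 0, 0], [-0.0406, -0.0163, 0], 0]
    - [[0, 0, 0], [-0.0406, -0.0163, 0], 0]
    - [[0, 0, 0], [-0.0406, -0.0163, 0], 0]
    - [[0, 0, 0], [-0.0406, -0.0163, 0], 0]
    - [[0, 0, 0], [-0.0406, -0.0163, 0], 0]
    - [[0, 0, 0], [-0.0226, 0.0344, 0], 0]
    - [[0, 0, 0], [-0.0226, 0.0344, 0], 0]
    - [[0, 0, 0], [-0.0226, 0.0344, 0], 0]
    - [[0, 0, 0], [-0.0226, 0.0344, 0], 0]
    - [[0, 0, 0], [-0.0226, 0.0344, 0], 0]
    - [[0, 0, 0], [-0.0226, 0.0344, 0], 0]

```text
clock: 2.48
tool_pos: [0.515, 0.2502, 0.2711]
eef_rot: [0.559, 0.829, -0.0, -0.0]
wrist_force: [0.3, 0.5, -0.2]
gripper_width: 1.004
gripper_force: 0.0
```

Call:
carry_out:
  targets:
    - [[0, 0, 0], [0, 0, 0.03], 0]
    - [[0, 0, 0], [0, 0, 0.03], 0]
    - [[0, 0, 0], [0, 0, 0.03], 0]
    - [[0, 0, 0], [0, 0, 0], 0]

```text
clock: 2.98
tool_pos: [0.5123, 0.2499, 0.1792]
eef_rot: [0.56, 0.829, -0.002, -0.001]
wrist_force: [-0.1, 0.9, 0.8]
gripper_width: 0.995
gripper_force: 0.0
```

```bash
python3 - <<'E'
from h import *
print(robot.get_state()["tool_pos"])
p,d=robot.grab_frame("scene"); p2,d2=robot.grab_frame("top")
np.savez("s1.npz",p=p,d=d)
a=cv2.resize(p[180:300,200:320],(400,400),interpolation=cv2.INTER_CUBIC)
b=cv2.resize(p2[184:304,150:270],(400,400),interpolation=cv2.INTER_CUBIC)
cv2.imwrite("pics/g1.png",np.hstack([a,b])[:,:,::-1])
E
```

```text
[0.51225421 0.24989021 0.17916107]
```

View pics/g1.png

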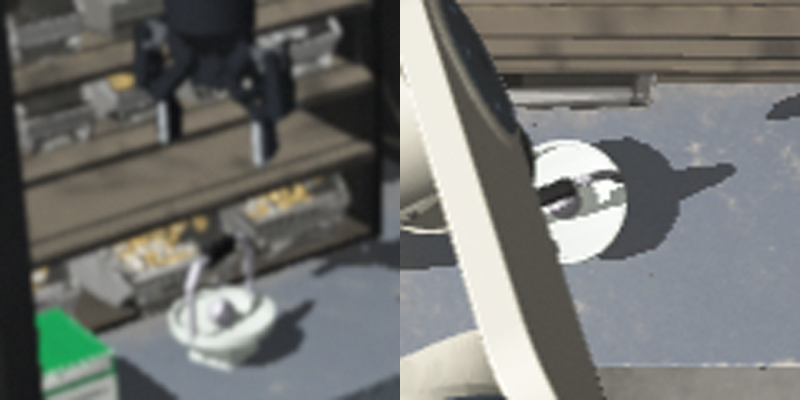

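Call:
carry_out:
  targets:
    - [[0, 0, 0], [0.0002, 0.0022, 0.02], 0]
    - [[0, 0, 0], [0, 0, 0.02], 0]
    - [[0, 0, 0], [0, 0, 0.02], 0]
    - [[0, 0, 0], [0, 0, 0.02], 0]
    - [[0, 0, 0], [0, 0, 0.012], 0]
    - [[0, 0, 0], [0, 0, 0.006], 0]
    - [[0, 0, 0], [0, 0, 0], 0]
    - [[0, 0, 0], [0, 0, 0], 0]

```text
clock: 4.08
tool_pos: [0.5162, 0.2519, 0.084]
eef_rot: [0.561, 0.828, 0.0, 0.0]
wrist_force: [0.3, -0.5, 0.1]
gripper_width: 0.994
gripper_force: 0.0
```

Call:
carry_out:
  targets:
    - [[0, 0, 0], [0, -0.001, 0.0025], 0.4]
    - [[0, 0, 0], [0, 0, 0], 0.6]
    - [[0, 0, 0], [0, 0, 0], 0.7]
    - [[0, 0, 0], [0, 0, 0], 0.76]
    - [[0, 0, 0], [0, 0, 0], 0.8]
    - [[0, 0, 0], [0, 0, 0], 0.84]
  newtons: 25

```text
clock: 4.82
tool_pos: [0.5149, 0.2514, 0.0808]
eef_rot: [0.561, 0.828, 0.0, -0.0]
wrist_force: [0.2, -0.5, 0.2]
gripper_width: 0.158
gripper_force: 0.0
```

Call:
carry_out:
  targets:
    - [[0, 0, 0], [0, 0, 0], 0.88]
    - [[0, 0, 0], [0, 0, 0], 0.92]
    - [[0, 0, 0], [0, 0, 0], 1]
    - [[0, 0, 0], [0, 0, 0], 1]
    - [[0, 0, 0], [0, 0, 0], 1]
    - [[0, 0, 0], [0, 0, 0], 1]
  newtons: 40

```text
clock: 5.58
tool_pos: [0.5149, 0.2514, 0.0809]
eef_rot: [0.561, 0.828, 0.0, 0.0]
wrist_force: [-0.6, -0.3, 3.9]
gripper_width: 0.133
gripper_force: 39.7
```

```bash
python3 - <<'E'
from h import *
for i in range(4):
    p,d=robot.grab_frame("scene"); s=robot.get_state(); print(s["tool_pos"],s["eef_rot"],s["wrist_force"],s["gripper_width"],s["gripper_force"])
a=cv2.resize(p[200:300,215:315],(600,600),interpolation=cv2.INTER_CUBIC)
cv2.imwrite("pics/g2.png",a[:,:,::-1])
E
```

```text
[0.51489896 0.25134053 0.08088114] [5.60856829e-01 8.27912805e-01 5.47584751e-05 3.41060935e-05] [-0.76253681  0.57115451  3.37395935] 0.13370807871521936 39.73710894584656
[0.51491082 0.25134365 0.08085469] [5.60831291e-01 8.27930105e-01 5.05830439e-05 3.75293612e-05] [0.08965492 0.0918161  3.24807969] 0.13165455780689647 39.761420488357544
[0.51491687 0.25136202 0.08087947] [5.60845844e-01 8.27920245e-01 6.97652238e-05 3.89644863e-05] [-0.86248093 -0.24256174  3.57068042] 0.13502573081832775 39.78357374668121
[0.51494513 0.2513589  0.08087276] [5.60840729e-01 8.27923709e-01 7.50956532e-05 5.62043193e-05] [0.10621266 0.49127204 3.60307243] 0.13139739917413748 39.80539083480835
```

View pics/g2.png

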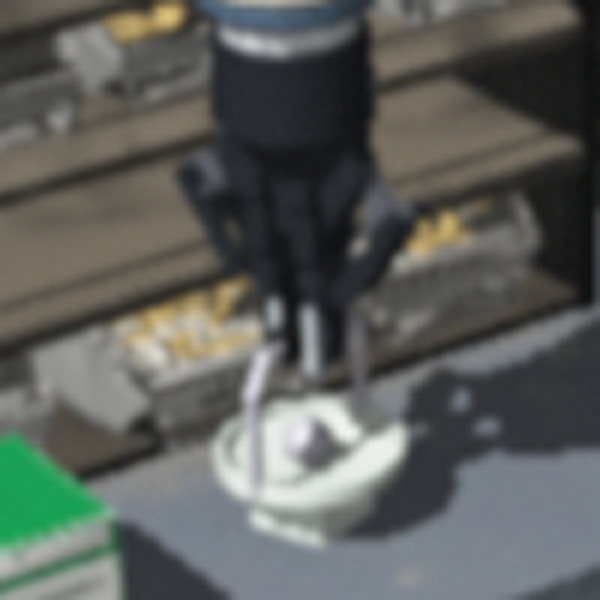

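Call:
carry_out:
  targets:
    - [[0, 0, 0], [0, 0, 0], 1]
    - [[0, 0, 0], [0, 0, -0.001], 1]
    - [[0, 0, 0], [0, 0, -0.003], 1]
    - [[0, 0, 0], [0, 0, -0.006], 1]
    - [[0, 0, 0], [0, 0, -0.01], 1]
    - [[0, 0, 0], [0, 0, -0.012], 1]
    - [[0, 0, 0], [0, 0, -0.012], 1]
    - [[0, 0, 0], [0, 0, -0.01], 1]
    - [[0, 0, 0], [0, 0, -0.007], 1]
    - [[0, 0, 0], [0, 0, -0.003], 1]
    - [[0, 0, 0], [0, 0, -0.001], 1]
    - [[0, 0, 0], [0, 0, 0], 1]
  newtons: 60

```text
clock: 7.28
tool_pos: [0.5146, 0.2512, 0.1455]
eef_rot: [0.561, 0.828, -0.0, -0.0]
wrist_force: [-0.0, 0.4, -4.3]
gripper_width: 0.129
gripper_force: 58.5
```

```bash
python3 - <<'E'
from h import *
p,d=robot.grab_frame("scene"); s=robot.get_state(); print(s["tool_pos"],s["eef_rot"],s["wrist_force"],s["wrist_torque"],s["gripper_width"],s["gripper_force"])
a=cv2.resize(p[190:290,215:315],(500,500),interpolation=cv2.INTER_CUBIC)
cv2.imwrite("pics/g3.png",a[:,:,::-1])
E
```

```text
[0.51463424 0.25122967 0.14541556] [ 5.60859454e-01  8.27910964e-01 -2.79391441e-04 -1.76142523e-04] [ 0.17956105  0.55582866 -4.27947463] [-0.02576392 -0.02028845 -0.01288583] 0.12809584585041037 58.499677777290344
```

View pics/g3.png

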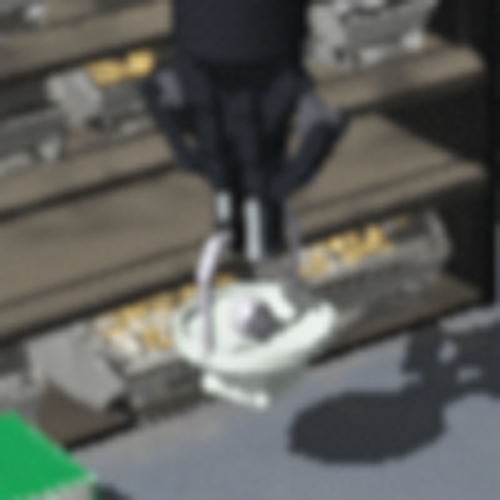

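Call:
carry_out:
  targets:
    - [[0, 0, 0.01], [0, 0, -0.001], 1]
    - [[0, 0, 0.03], [0, 0, -0.001], 1]
    - [[0, 0, 0.05], [0, 0, -0.001], 1]
    - [[0, 0, 0.065], [0, 0, -0.001], 1]
    - [[0, 0, 0.07], [0, 0, -0.001], 1]
    - [[0, 0, 0.075], [0, 0, -0.001], 1]
    - [[0, 0, 0.07], [0, 0, -0.001], 1]
    - [[0, 0, 0.065], [0, 0, -0.001], 1]
    - [[0, 0, 0.05], [0, 0, -0.001], 1]
    - [[0, 0, 0.03], [0, 0, -0.001], 1]
    - [[0, 0, 0.012], [0, 0, 0], 1]
    - [[0, 0, 0], [0, 0, 0], 1]

```text
clock: 8.82
tool_pos: [0.5148, 0.2513, 0.1558]
eef_rot: [0.757, 0.653, -0.0, -0.0]
wrist_force: [0.2, 0.2, -4.2]
gripper_width: 0.133
gripper_force: 58.5
```

Call:
carry_out:
  targets:
    - [[0, 0, 0], [-0.001, 0.0001, 0], 1]
    - [[0, 0, 0], [-0.003, 0.0003, 0], 1]
    - [[0, 0, 0], [-0.006, 0.0006, 0], 1]
    - [[0, 0, 0], [-0.009, 0.001, 0], 1]
    - [[0, 0, 0], [-0.012, 0.0013, 0], 1]
    - [[0, 0, 0], [-0.015, 0.0016, 0], 1]
    - [[0, 0, 0], [-0.017, 0.0018, 0], 1]
    - [[0, 0, 0], [-0.018, 0.0019, 0], 1]
    - [[0, 0, 0], [-0.018, 0.0019, 0], 1]
    - [[0, 0, 0], [-0.018, 0.0019, 0], 1]
    - [[0, 0, 0], [-0.018, 0.0019, 0], 1]
    - [[0, 0, 0], [-0.018, 0.0019, 0], 1]

```text
clock: 10.32
tool_pos: [0.5084, 0.0964, 0.1558]
eef_rot: [0.757, 0.653, 0.0, 0.0]
wrist_force: [-0.7, -0.7, -3.6]
gripper_width: 0.127
gripper_force: 58.5
```

Call:
carry_out:
  targets:
    - [[0, 0, 0], [-0.018, 0.0019, 0], 1]
    - [[0, 0, 0], [-0.018, 0.0019, 0], 1]
    - [[0, 0, 0], [-0.018, 0.0019, 0], 1]
    - [[0, 0, 0], [-0.018, 0.0019, 0], 1]
    - [[0, 0, 0], [-0.018, 0.0019, 0], 1]
    - [[0, 0, 0], [-0.018, 0.0019, 0], 1]
    - [[0, 0, 0], [-0.018, 0.0019, 0], 1]
    - [[0, 0, 0], [-0.018, 0.0019, 0], 1]
    - [[0, 0, 0], [-0.018, 0.0019, 0], 1]
    - [[0, 0, 0], [-0.018, 0.0019, 0], 1]
    - [[0, 0, 0], [-0.018, 0.0019, 0], 1]
    - [[0, 0, 0], [-0.017, 0.0018, 0], 1]

```text
clock: 11.82
tool_pos: [0.4994, -0.1196, 0.1558]
eef_rot: [0.757, 0.653, 0.0, 0.0]
wrist_force: [0.6, -0.8, -3.8]
gripper_width: 0.128
gripper_force: 58.5
```

Call:
carry_out:
  targets:
    - [[0, 0, 0], [-0.016, 0.0017, 0], 1]
    - [[0, 0, 0], [-0.015, 0.0016, 0], 1]
    - [[0, 0, 0], [-0.014, 0.0015, 0], 1]
    - [[0, 0, 0], [-0.012, 0.0013, 0], 1]
    - [[0, 0, 0], [-0.01, 0.001, 0], 1]
    - [[0, 0, 0], [-0.008, 0.0008, 0], 1]
    - [[0, 0, 0], [-0.006, 0.0006, 0], 1]
    - [[0, 0, 0], [-0.003, 0.0003, 0], 1]
    - [[0, 0, 0], [-0.001, 0.0001, 0], 1]
    - [[0, 0, 0], [0, 0, 0], 1]
    - [[0, 0, 0], [0, 0, 0], 1]

```text
clock: 13.2
tool_pos: [0.4958, -0.2036, 0.1558]
eef_rot: [0.757, 0.653, -0.0, -0.0]
wrist_force: [0.2, -0.7, -3.7]
gripper_width: 0.129
gripper_force: 58.5
```

```bash
python3 - <<'E'
from h import *
from scipy.spatial.transform import Rotation as S
p,d=robot.grab_frame("scene"); q,e=robot.grab_frame("top");s=robot.get_state(); print(s["clock"],s["tool_pos"],s["eef_rot"],s["wrist_force"],s["wrist_torque"])
print(np.degrees(np.arctan2(*S.from_quat(s["eef_rot"]).as_matrix()[[1,0],1])))
np.savez("s2.npz",p=p,d=d,q=q,e=e)
a=cv2.resize(p[180:280,350:450],(400,400),interpolation=cv2.INTER_CUBIC)
b=cv2.resize(q[204:304,358:458],(400,400),interpolation=cv2.INTER_CUBIC)
cv2.imwrite("pics/g4.png",np.hstack([a,b])[:,:,::-1])
E
```

```text
13.3 [ 0.49578736 -0.20360446  0.15576281] [ 7.57043049e-01  6.53364997e-01 -1.02978028e-05 -4.52480326e-05] [-0.0717774   0.54097505 -3.91213652] [ 0.01670476  0.0140743  -0.00238487]
-8.40841707591936
```

View pics/g4.png

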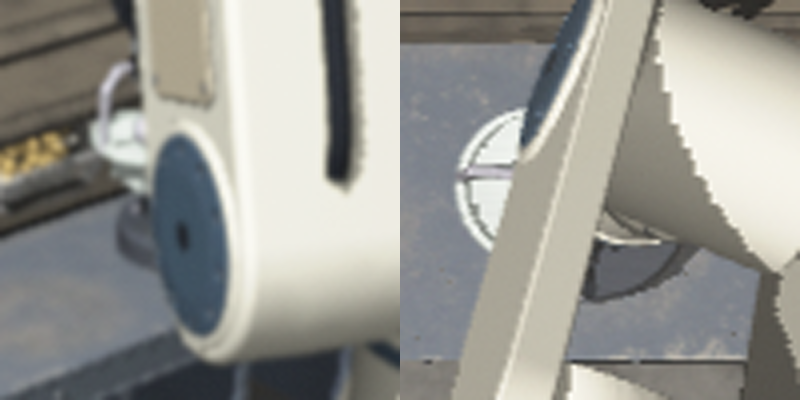

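The left image is mostly the arm. The right image shows the left arc of the dish rim, from about crop (460,175), with its bow, roughly 49 mm short of the stand. I'll fit that rim arc to check the offset between dish and TCP.

```bash
python3 - <<'E'
from h import *
from scipy.optimize import least_squares
def fit(q,e,z,box):
    v0,v1,u0,u1=box; P=pts("top",e)[v0:v1,u0:u1]; c=q[v0:v1,u0:u1].astype(int)
    m=(abs(P[...,2]-z)<.02)&(c.min(2)>120)
    E=[]
    for r in range(m.shape[0]):
        k=np.nonzero(m[r])[0]
        if len(k)>3: E.append(onz("top",u0+k[0]-.5,v0+r,z)[:2])
    E=np.array(E); 
    for R in (.045,.0455):
        s=least_squares(lambda x:np.hypot(E[:,0]-x[0],E[:,1]-x[1])-R,E.mean(0)+[0,-.03],loss="soft_l1",f_scale=.001); print(len(E),s.x,np.sqrt(np.mean(s.fun**2)))
z=np.load("top0.npz"); fit(z["p"],z["d"],.038,(222,266,172,215))
z=np.load("s2.npz"); fit(z["q"],z["e"],.1125,(228,268,362,388))
E
```

```text
37 [0.51526112 0.25236728] 0.005751212975649753
37 [0.51528934 0.25176093] 0.00572681732345463
30 [ 0.49637416 -0.20137088] 0.0005303304930717584
30 [ 0.49629767 -0.20193059] 0.0005647492385250518
```

Call:
carry_out:
  targets:
    - [[0, 0, 0], [-0.001, 0.0001, 0], 1]
    - [[0, 0, 0], [-0.003, 0.0003, 0], 1]
    - [[0, 0, 0], [-0.006, 0.0006, 0], 1]
    - [[0, 0, 0], [-0.008, 0.0008, 0], 1]
    - [[0, 0, 0], [-0.009, 0.0008, 0], 1]
    - [[0, 0, 0], [-0.008, 0.0007, 0], 1]
    - [[0, 0, 0], [-0.007, 0.0006, 0], 1]
    - [[0, 0, 0], [-0.005, 0.0004, 0], 1]
    - [[0, 0, 0], [-0.002, 0.0002, 0], 1]
    - [[0, 0, 0], [-0.0008, 0, 0], 1]
    - [[0, 0, 0], [0, 0, 0], 1]
    - [[0, 0, 0], [0, 0, 0], 1]

```text
clock: 14.8
tool_pos: [0.493, -0.2535, 0.1558]
eef_rot: [0.757, 0.653, 0.0, -0.0]
wrist_force: [0.6, -0.2, -3.9]
gripper_width: 0.13
gripper_force: 58.5
```

Call:
carry_out:
  targets:
    - [[0, 0, 0], [0, 0, 0.001], 1]
    - [[0, 0, 0], [0, 0, 0.003], 1]
    - [[0, 0, 0], [0, 0, 0.004], 1]
    - [[0, 0, 0], [0, 0, 0.004], 1]
    - [[0, 0, 0], [0, 0, 0.003], 1]
    - [[0, 0, 0], [0, 0, 0.002], 1]
    - [[0, 0, 0], [0, 0, 0.002], 1]
    - [[0, 0, 0], [0, 0, 0], 1]
    - [[0, 0, 0], [0, 0, 0], 1]

```text
clock: 15.92
tool_pos: [0.493, -0.2538, 0.1369]
eef_rot: [0.757, 0.653, 0.0, 0.0]
wrist_force: [-0.1, 0.0, -3.6]
gripper_width: 0.127
gripper_force: 58.5
```

```bash
cat >> h.py <<'E'
def look(name):
    from scipy.spatial.transform import Rotation as S
    p,d=robot.grab_frame("scene"); q,e=robot.grab_frame("top");s=robot.get_state()
    for k in("clock","tool_pos","eef_rot","wrist_force","wrist_torque","gripper_force"): print(k,np.round(s[k],4))
    print("yaw",np.degrees(np.arctan2(*S.from_quat(s["eef_rot"]).as_matrix()[[1,0],1])))
    np.savez(name+".npz",p=p,d=d,q=q,e=e)
    a=cv2.resize(p[180:280,350:450],(400,400),interpolation=cv2.INTER_CUBIC)
    b=cv2.resize(q[204:304,358:458],(400,400),interpolation=cv2.INTER_CUBIC)
    cv2.imwrite(f"pics/{name}.png",np.hstack([a,b])[:,:,::-1])
E
python3 -c "from h import *;look('g5')"
```

```text
clock 16.025
tool_pos [ 0.493  -0.2537  0.1369]
eef_rot [7.571e-01 6.533e-01 0.000e+00 1.000e-04]
wrist_force [-0.7644 -0.0439 -4.149 ]
wrist_torque [-0.0194 -0.0326 -0.0049]
gripper_force 58.5082
yaw -8.421565354051406
```

View pics/g5.png

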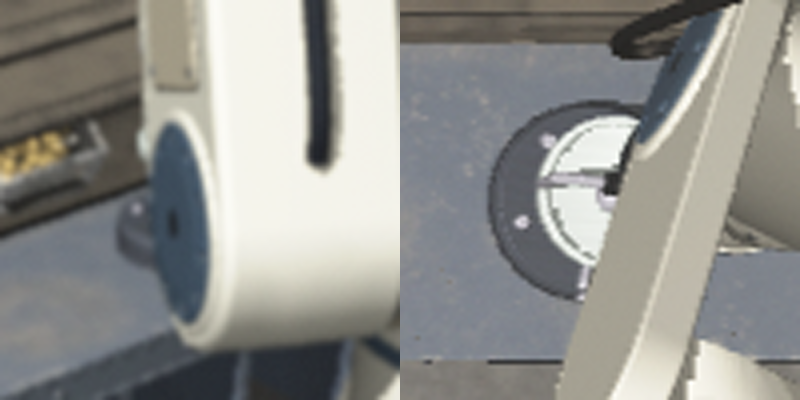

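The dish hovers just above the shaft. The rim's left edge is at crop (538,185) and the stand's left edge at (488,190). I'll compare the centres in this same image.

```bash
python3 - <<'E'
from h import *
from scipy.optimize import least_squares
z=np.load("g5.npz"); q,e=z["q"],z["e"]; P=pts("top",e)
def fit(lo,hi,zz,R,vr,g):
    E=[]
    for v in range(*vr):
        k=[u for u in range(370,416) if lo<P[v,u,2]<hi]
        if len(k)>3: E.append(onz("top",k[0]-.5,v,zz)[:2])
    E=np.array(E); s=least_squares(lambda x:np.hypot(E[:,0]-x[0],E[:,1]-x[1])-R,g,loss="soft_l1",f_scale=.001); print(len(E),s.x,np.sqrt(np.mean(s.fun**2)))
fit(.08,.11,.094,.045,(236,266),[.493,-.25])
fit(.018,.03,.026,.062,(235,275),[.493,-.25])
E
```

```text
28 [ 0.4936522  -0.25128135] 0.0006932122173104255
40 [ 0.49285598 -0.25236979] 0.0007653284141106586
```

Call:
carry_out:
  targets:
    - [[0, 0, 0], [-0.0009, -0.0005, 0.001], 1]
    - [[0, 0, 0], [0, 0, 0.0015], 1]
    - [[0, 0, 0], [0, 0, 0.0015], 1]
    - [[0, 0, 0], [0, 0, 0.0015], 1]
    - [[0, 0, 0], [0, 0, 0.0015], 1]
    - [[0, 0, 0], [0, 0, 0.001], 1]
    - [[0, 0, 0], [0, 0, 0], 1]

```text
clock: 16.9
tool_pos: [0.4923, -0.2545, 0.1287]
eef_rot: [0.757, 0.653, -0.0, -0.0]
wrist_force: [0.2, -1.5, -3.5]
gripper_width: 0.128
gripper_force: 58.5
```

Call:
carry_out:
  targets:
    - [[0, 0, 0], [0, 0, 0.001], 1]
    - [[0, 0, 0], [0, 0, 0.0015], 1]
    - [[0, 0, 0], [0, 0, 0.0015], 1]
    - [[0, 0, 0], [0, 0, 0.0015], 1]
    - [[0, 0, 0], [0, 0, 0.0015], 1]
    - [[0, 0, 0], [0, 0, 0.001], 1]
    - [[0, 0, 0], [0, 0, 0], 1]

```text
clock: 17.77
tool_pos: [0.4923, -0.2545, 0.1207]
eef_rot: [0.757, 0.653, -0.0, -0.0]
wrist_force: [-0.5, 0.6, -3.9]
gripper_width: 0.127
gripper_force: 58.5
```

```bash
python3 -c "from h import *;look('g6')"
```

```text
clock 17.875
tool_pos [ 0.4923 -0.2545  0.1208]
eef_rot [0.7571 0.6533 0.     0.    ]
wrist_force [-0.5949  0.5177 -3.2465]
wrist_torque [0.0013 0.0296 0.085 ]
gripper_force 58.4749
yaw -8.420439931323775
```

Call:
carry_out:
  targets:
    - [[0, 0, 0], [0, 0, 0.001], 1]
    - [[0, 0, 0], [0, 0, 0.0015], 1]
    - [[0, 0, 0], [0, 0, 0.0015], 1]
    - [[0, 0, 0], [0, 0, 0.001], 1]
    - [[0, 0, 0], [0, 0, 0.001], 1]
    - [[0, 0, 0], [0, 0, 0.0007], 1]
    - [[0, 0, 0], [0, 0, 0.0005], 1]
    - [[0, 0, 0], [0, 0, 0], 1]

```text
clock: 18.88
tool_pos: [0.4924, -0.2546, 0.1139]
eef_rot: [0.757, 0.653, 0.0, 0.0]
wrist_force: [-2.0, 0.2, 2.5]
gripper_width: 0.126
gripper_force: 59.3
```

```bash
python3 -c "from h import *;look('g7')"
```

```text
clock 18.975
tool_pos [ 0.4924 -0.2546  0.1139]
eef_rot [7.571e-01 6.533e-01 1.000e-04 2.000e-04]
wrist_force [-1.4229 -0.2764  2.0189]
wrist_torque [0.0975 0.3485 0.0382]
gripper_force 59.4491
yaw -8.421333275541873
```

Call:
carry_out:
  targets:
    - [[0, 0, 0], [0, 0, 0], 1]
    - [[0, 0, -0.01], [0, 0, 0], 1]
    - [[0, 0, -0.025], [0, 0, 0], 1]
    - [[0, 0, -0.04], [0, 0, 0], 1]
    - [[0, 0, -0.05], [0, 0, 0], 1]
    - [[0, 0, -0.06], [0, 0, 0], 1]
    - [[0, 0, -0.06], [0, 0, 0], 1]
    - [[0, 0, -0.06], [0, 0, 0], 1]
    - [[0, 0, -0.05], [0, 0, 0], 1]
    - [[0, 0, -0.03], [0, 0, 0], 1]
    - [[0, 0, -0.015], [0, 0, 0], 1]
    - [[0, 0, 0], [0, 0, 0], 1]

```text
clock: 20.48
tool_pos: [0.4929, -0.2547, 0.1139]
eef_rot: [0.612, 0.791, 0.0, 0.001]
wrist_force: [-0.1, 1.4, 5.3]
gripper_width: 0.13
gripper_force: 59.8
```

```bash
python3 -c "from h import *;look('g8')"
```

```text
clock 20.575
tool_pos [ 0.4929 -0.2547  0.1139]
eef_rot [6.124e-01 7.905e-01 2.000e-04 6.000e-04]
wrist_force [1.7486 1.4693 5.1438]
wrist_torque [ 0.2356 -0.1592 -0.0583]
gripper_force 59.8314
yaw 14.470534817634904
```

View pics/g8.png

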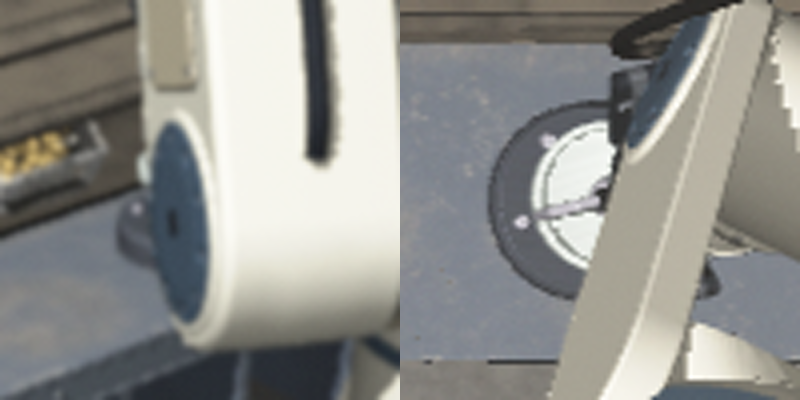

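The bow has turned to about crop (520,220), the pointer has left its first pin and the forces are low. I'll continue the turn.

Call:
carry_out:
  targets:
    - [[0, 0, -0.015], [0, 0, 0], 1]
    - [[0, 0, -0.035], [0, 0, 0], 1]
    - [[0, 0, -0.05], [0, 0, 0], 1]
    - [[0, 0, -0.06], [0, 0, 0], 1]
    - [[0, 0, -0.07], [0, 0, 0], 1]
    - [[0, 0, -0.07], [0, 0, 0], 1]
    - [[0, 0, -0.07], [0, 0, 0], 1]
    - [[0, 0, -0.07], [0, 0, 0], 1]
    - [[0, 0, -0.06], [0, 0, 0], 1]
    - [[0, 0, -0.05], [0, 0, 0], 1]
    - [[0, 0, -0.035], [0, 0, 0], 1]
    - [[0, 0, -0.015], [0, 0, 0], 1]

```text
clock: 22.08
tool_pos: [0.4931, -0.2545, 0.1139]
eef_rot: [0.351, 0.936, 0.0, 0.001]
wrist_force: [2.3, 2.6, 5.1]
gripper_width: 0.131
gripper_force: 59.8
```

```bash
python3 -c "from h import *;look('g9')"
```

```text
clock 22.175
tool_pos [ 0.4931 -0.2545  0.1139]
eef_rot [3.514e-01 9.362e-01 2.000e-04 8.000e-04]
wrist_force [1.9944 0.7338 4.2873]
wrist_torque [ 0.4627 -0.4121 -0.0609]
gripper_force 59.8126
yaw 48.85353529645166
```

Call:
carry_out:
  targets:
    - [[0, 0, -0.015], [0, 0, 0], 1]
    - [[0, 0, -0.035], [0, 0, 0], 1]
    - [[0, 0, -0.06], [0, 0, 0], 1]
    - [[0, 0, -0.07], [0, 0, 0], 1]
    - [[0, 0, -0.08], [0, 0, 0], 1]
    - [[0, 0, -0.08], [0, 0, 0], 1]
    - [[0, 0, -0.08], [0, 0, 0], 1]
    - [[0, 0, -0.075], [0, 0, 0], 1]
    - [[0, 0, -0.06], [0, 0, 0], 1]
    - [[0, 0, -0.05], [0, 0, 0], 1]
    - [[0, 0, -0.03], [0, 0, 0], 1]
    - [[0, 0, -0.012], [0, 0, 0], 1]

```text
clock: 23.68
tool_pos: [0.4934, -0.2542, 0.114]
eef_rot: [0.036, 0.999, 0.0, 0.001]
wrist_force: [4.1, 4.9, 5.4]
gripper_width: 0.128
gripper_force: 59.9
```

Call:
carry_out:
  targets:
    - [[0, 0, 0], [0, 0, 0], 1]
    - [[0, 0, 0], [0, 0, 0], 1]

```text
clock: 23.92
tool_pos: [0.4934, -0.2542, 0.114]
eef_rot: [0.036, 0.999, 0.0, 0.001]
wrist_force: [3.7, 4.2, 6.2]
gripper_width: 0.131
gripper_force: 59.9
```

```bash
python3 - <<'E'
from h import *
look('g10')
q=np.load('g10.npz')['q']
b=cv2.resize(q[214:294,368:448],(560,560),interpolation=cv2.INTER_CUBIC)
cv2.imwrite("pics/g10.png",b[:,:,::-1])
E
```

```text
clock 24.025
tool_pos [ 0.4934 -0.2542  0.114 ]
eef_rot [3.590e-02 9.994e-01 2.000e-04 1.100e-03]
wrist_force [2.959  4.5897 5.975 ]
wrist_torque [ 0.9073 -0.6484 -0.1197]
gripper_force 59.9065
yaw 85.88631124489135
```

View pics/g10.png

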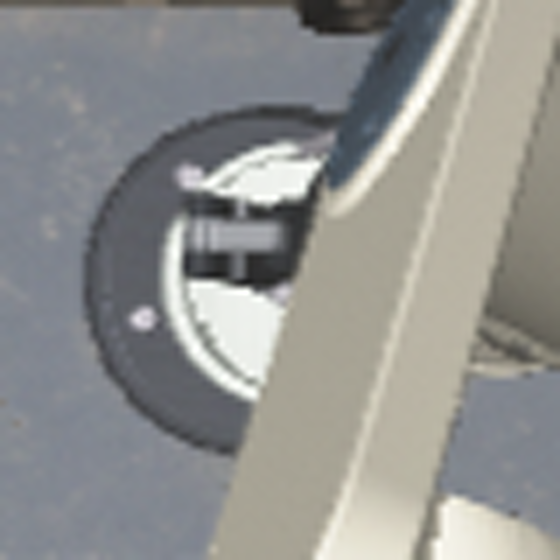

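The stand's left side and rim are clear, with the gripper over the handle at about (240,240). The pointer and ball are hidden behind the forearm. I'll relieve the small side force, then check seating and level from the depth of the rim.

Call:
carry_out:
  targets:
    - [[0, 0, 0], [-0.0003, 0.0004, 0], 1]
    - [[0, 0, 0], [-0.0003, 0.0004, 0], 1]
    - [[0, 0, 0], [0, 0, 0], 1]
    - [[0, 0, 0], [0, 0, 0], 1]

```text
clock: 24.52
tool_pos: [0.4937, -0.2537, 0.1139]
eef_rot: [0.036, 0.999, 0.0, 0.001]
wrist_force: [0.9, 2.6, 4.6]
gripper_width: 0.13
gripper_force: 59.9
```

```bash
python3 - <<'E'
from h import *
look('g11')
z=np.load('g11.npz');q,e=z['q'],z['e'];P=pts("top",e)[225:275,385:416]
c=q[225:275,385:416].min(2); m=(c>150)&(P[...,2]>.055)&(P[...,2]<.085); s=P[m]
r=np.hypot(s[:,0]-.493,s[:,1]+.2525); k=(r<.040); s=s[k];r=r[k]
zz=s[:,2]-(.061+np.tan(np.radians(9))*r)   # expected seated cone
A=np.c_[s[:,0]-.493,s[:,1]+.2525,np.ones(len(s))]; x=np.linalg.lstsq(A,zz,rcond=None)[0]
print(len(s),np.median(zz),x)
# anything pointer-like / ball seen?
d=z['d'];W=pts("scene",d);k=(abs(W[...,0]-.493)<.06)&(abs(W[...,1]+.2525)<.07)&(W[...,2]>.02)&(W[...,2]<.14);print("scene visible",k.sum())
E
```

```text
clock 24.625
tool_pos [ 0.4937 -0.2537  0.1139]
eef_rot [3.580e-02 9.994e-01 0.000e+00 7.000e-04]
wrist_force [2.2059 2.8899 6.7671]
wrist_torque [ 0.5236 -0.369  -0.0587]
gripper_force 59.8966
yaw 85.89817666724674
204 0.0005678250048724853 [-0.01805335 -0.01966484  0.00142018]
scene visible 96
```

```bash
python3 -c "
from station import robot
print(robot.job_done())"
```

```text
the job is handed in; nothing more can be done
None
```

I handed the job in with the dish seated level on the stand, turned about a quarter turn anticlockwise and still gripped; the arm hid the ball and the pointer at the end, so neither the ball in the middle nor the final spindle angle (about 90° by my estimate) was seen directly.

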